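# Count three pipe couplings on the tilting board

### The arm

A 6-joint arm with a two-finger parallel gripper is mounted at the origin on the work surface. World frame = base frame: x ahead of the robot, y to its left, z up, the work surface at z = 0. Lengths are in mm, angles in rad, forces in N, time in s.
With the tool pointing down it reaches from about 275 to 750 mm from the base axis. Payload 10.2 kg.
Tool frame: the origin (TCP) lies on the front face of the gripper's body, between the roots of the fingers; the fingertips stand 73 mm ahead of it and the grasp point (between the pads) lies 54 mm ahead of it; z points along the fingers, y is the line along which they close (so a half turn about z gives the same grasp; the last joint's range is limited). The gripper opens to 85 mm and grips with 20 to 120 N. Pads are 22 mm wide; open, the fingers measure 114 mm over their backs; the gripper's body (76 mm by 85 mm) begins 54 mm behind the grasp point. The pads swing forward as they close: fully open they stand 13 mm farther back than shut.
Start: joints at [-1.553, 0.313, 1.498, -0, 1.331, -0.223], TCP at [125.188, -509.862, 303.894] pointing down, gripper open.
Joint ranges: [-2.94, 2.94], [-0.97, 2.17], [0.19, 2.56], [-1.23, 4.37], [0.02, 3.11], [-2.88, 2.88]. Speed limits (rad/s): [2.39, 2.39, 3.01, 3.14, 3.14, 3.14].

### API

Orientations are given as a unit quaternion [x, y, z, w].
In Python, from bench import status, optics, finish_job gives the robot as it stands.
- The arm moves only by the tool jog_arm, never from a script. Its argument "plan" is a list that holds one entry, the list of rows, each a list of 6 numbers: the shift along the tool's x, y, z as a fraction of full scale, then the turn, a rotation vector about the tool's x, y, z as a fraction of full scale. In form: [[[dx, dy, dz, rx, ry, rz], ...]]. A call has exactly 10 rows; each row is the pose to reach, as a shift and turn from the pose commanded when the call began, along the tool's axes at that moment, turning the shorter way round; what a row does not reach only later rows make up. Full scale, the value 1, is 400 mm for a shift and 360 degrees for a turn. A row lasts 1/10 s, in which the tool goes at most 50 mm and 8.59 degrees, less where a joint would pass 70% of its speed; a pose out of reach is approached as far as the arm can. A call with a number of a shift or a turn outside -1 to 1 is refused whole. A call with a gripper value outside its range is refused whole. "jaw" is the opening, from 0 (shut) to 1 (fully open), set as the call begins (left out, the last holds). The fingers move at their own pace and stop on an object; the grip force is fixed at half the most. Time passes only in rows, so rows that repeat a pose let the fingers close, or fill a call up. It gives the time, the measured TCP pose, the force, the opening and the grip force at its end, in the units of the state.
- status.state(): the state, without advancing time (a new reading comes with each control period).
- optics.grab_frame(name): name is "side" or "top" or "wrist"; returns a dict with "img" (400x640x3 uint8, red, green, blue), "camera_matrix" (3x3 intrinsics, pixels), "camera_from_world" (4x4, takes a point from world to camera coordinates). Camera axes: x right, y down, z forward; pixel columns grow to the right and rows downward; lengths in mm; the calibration is good to about 2 mm. A picture is of the moment at which its call begins. There is no depth.
- finish_job(): hands the job in; it is judged then, once.
The state is a dict: "clock": time; "joint_positions": joint angles; "qvel": joint speeds; "effort": joint torques, N m; "tool_pos": TCP position; "tcp_rot": TCP orientation; "wrist_force": force on the tool from outside, world axes, zero at the start; "torque": the same for the moment, N m; "opening": opening from 0.0 (shut) to 1.0 (fully open); "grip_force": force on a finger pad.
Only numpy, scipy, OpenCV 4.12 (cv2) and the standard library are available. Lean on these libraries where they do the work, as an engineer would, in place of code of your own. Each camera call takes 0.05 s, during which the arm holds its last target. There are 200 camera calls.

### The job

Lay the stray copper coupling from the bench into the empty lane of the counting board, in the channel at the handle end. Then tip the board right over so that one coupling drops into the pocket of each lane, then tip it fully back to its rest so that the two spare ones roll back into the channel, and let go. Finally press the long tally bar fully down near its centre, so that it goes down evenly, and release it; do not shift the loose tools or the tin.

Things in the scene. Friction and masses are not known exactly. Their poses are not given: they have to be found in the camera images.
- board (a joint): Tilt of the counting board about its pivot, rad. 0 = parked: the channel end (the end with the handle) is low, deck sloping 0.20 rad down towards it. It grows as the handle is lifted; 0.20 = level, 0.45 = stop, pocket end low by 0.25 rad. A stiff hinge (0.35 N m): the board stays where it is left.
- deck (a point): Centre of the plywood counting board's deck surface, on the pivot axis, 110 mm above the bench; turns with the board. x points along the deck from the channel (handle end) to the pockets, y along the pivot axis, z square out of the deck. Inside the board is 170 mm along x (-85 to 85 mm) by 244 mm; aluminium rims 6 mm thick stand 24 mm above the deck.
- lane_mid (a point): Same point as deck. Dividers 5 mm thick, 16 mm above the deck, at y = -41.5 and 41.5 mm part the board into three lanes 78 mm wide running along x, centres y = -83, 0, 83 mm. The deck is flat from x = -85 to 52 mm; a pocket ends each lane, x = 52 to 85 mm, 18 mm deep, for one coupling.
- channel (a point): Middle of the channel: the dark-lined strip of the deck at the handle end, x = -85 to -28 mm in the deck frame, flush with the deck, across all three lanes; in each lane it has room for two couplings one behind the other. At the start two lanes hold two couplings each and one lane is empty. A coupling set down on the deck of the parked board rolls into it by itself.
- handle (a point): Middle of the board's handle: a round steel bar 12 mm thick and 110 mm long, parallel to the pivot axis, on two arms 50 mm clear of the board's channel end; at x = -138, y = 0, z = 18 mm in the deck frame. Held from above, fingers either side, it turns in the grip; parked it is 100 mm above the bench, at the other stop 60 mm higher.
- stray_mid (a point): The stray copper pipe coupling: a plain cylinder 70 mm long, 30 mm in diameter, 90 g, which rolls freely; this point is its centre, its y axis is the cylinder's axis. At the start it lies on the open bench.
- bar_top (a point): Centre of the top face of the long bar of the tally switch: grey bar 180 mm long (along this frame's x), 36 mm wide, in a grey housing 200 x 56 mm fixed to the bench; top 46 mm above the bench. The bar is sprung and goes 8 mm straight down (2 N to start, 6 N fully down) when pressed at its centre; pressed away from its centre it also tips (8 N m per rad), one end ahead of the other.
- carriage (a joint): How far the tally bar is pressed down at its middle, m: 0 = up, 0.008 = fully down; springs back.
- rock (a joint): Lengthwise tip of the tally bar, rad: 0 = even, springs back.
- pocket0 (a point): Where the centre of a coupling lies when seated in the pocket of lane 0 (deck frame x = 68.5, y = -83, z = -3 mm); turns with the board.
- pocket1 (a point): Where the centre of a coupling lies when seated in the pocket of lane 1 (deck frame x = 68.5, y = 0, z = -3 mm); turns with the board.
- pocket2 (a point): Where the centre of a coupling lies when seated in the pocket of lane 2 (deck frame x = 68.5, y = 83, z = -3 mm); turns with the board.
- c1_mid (a point): A copper pipe coupling: a plain cylinder 70 mm long, 30 mm in diameter, 90 g, which rolls freely; this point is its centre, its y axis is the cylinder's axis. At the start it lies in the board's channel, lying across its lane, against the end rim.
- c2_mid (a point): A copper pipe coupling: a plain cylinder 70 mm long, 30 mm in diameter, 90 g, which rolls freely; this point is its centre, its y axis is the cylinder's axis. At the start it lies in the board's channel, lying across its lane, next to the first one of that lane, on the pocket side.
- c3_mid (a point): A copper pipe coupling: a plain cylinder 70 mm long, 30 mm in diameter, 90 g, which rolls freely; this point is its centre, its y axis is the cylinder's axis. At the start it lies in the board's channel, lying across its lane, against the end rim.
- c4_mid (a point): A copper pipe coupling: a plain cylinder 70 mm long, 30 mm in diameter, 90 g, which rolls freely; this point is its centre, its y axis is the cylinder's axis. At the start it lies in the board's channel, lying across its lane, next to the first one of that lane, on the pocket side.
- flux: Bystander: tin 60 mm across, 75 mm tall, loose; origin under its centre.
- driver: Bystander: screwdriver lying on the bench, loose.
- spanner: Bystander: steel wrench lying on the bench, loose.
Not all that is in view belongs to the job. Leave any grey look-alike of the part that bears stray_mid alone. Leave any yellow look-alike of the part that bears c3_mid alone.

How it is judged:
By the outcome, as a careful person would: the job done as asked, in the order asked, and still so for the second after the job is handed in, with the robot touching nothing.
It also fails if it takes over 64 s, if anything falls off the work surface, if the arm or the gripper's body presses on something with over 40 N, if the wrist force passes 120 N, or if a joint passes its speed limit or range.

## Working session

There is one attempt and no reset: what is moved stays moved. The work goes in short steps, Python scripts to look and compute and a tool call to move; the robot and the scene stay as the last step left them, time stands still between calls to the robot, and variables do not carry over. Pictures are saved under pics/ and viewed, at most 13 in all, crops included, and the job is handed in when it is done.

Besides the shell and the picture viewer there is one more tool, called after ">>>" by a JSON object that holds its "api" and its "payload". jog_arm: Moves the arm, as the interface text tells. Shift numbers are shares of 400 mm and turn numbers shares of 360 degrees, none past 1 either way. Its arguments: {"type":"object","properties":{"plan":{"type":"array","items":{"type":"array","items":{"type":"array","items":{"type":"number"}}}},"jaw":{"type":"number"}},"required":["plan"]}

```bash
mkdir -p pics; cat > h.py <<'E'
import numpy as np, cv2
from bench import status, optics, finish_job
from scipy.spatial.transform import Rotation as R
def grab(n,f=None):
    d=optics.grab_frame(n)
    if f: cv2.imwrite('pics/'+f,d['img'][:,:,::-1])
    return d
def ray(d,uv):
    K=np.array(d['camera_matrix']);T=np.array(d['camera_from_world'])
    c=-T[:3,:3].T@T[:3,3]; v=T[:3,:3].T@np.linalg.inv(K)@[uv[0],uv[1],1]
    return c,v
def onz(d,uv,z):
    c,v=ray(d,uv); return c+v*(z-c[2])/v[2]
def proj(d,p):
    K=np.array(d['camera_matrix']);T=np.array(d['camera_from_world'])
    q=K@(T[:3,:3]@np.array(p)+T[:3,3]); return q[:2]/q[2]
E
python3 - <<'E'
from h import *
import pickle
a=grab('top','top1.png');b=grab('side','side1.png')
pickle.dump((a,b),open('v1.pkl','wb'))
for d in(a,b): print(ray(d,(320,200)))
s=status.state();print(s['tool_pos'],s['tcp_rot'],s['clock'])
E
```

```text
(array([438.0523837 ,  38.13143359, 927.19151638]), array([ 0.14466612, -0.02269327, -0.98923829]))
(array([397.8541838 , 817.28946452, 950.09517116]), array([ 0.12854005, -0.67014036, -0.73105344]))
[ 125.20021967 -509.70257912  303.40976398] [ 9.92757084e-01  1.20137656e-01  6.27986376e-05 -5.59078593e-04] 0.1
```

View pics/top1.png

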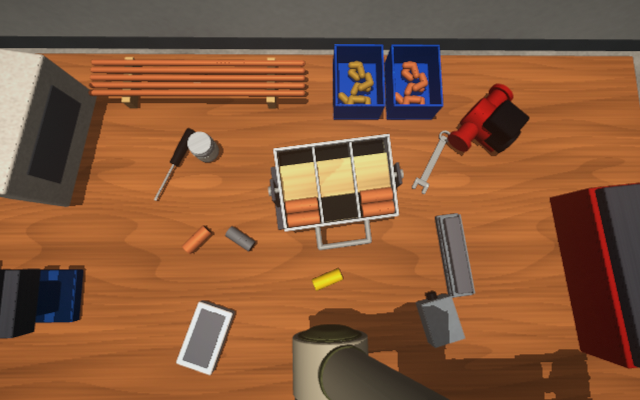

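View pics/side1.png

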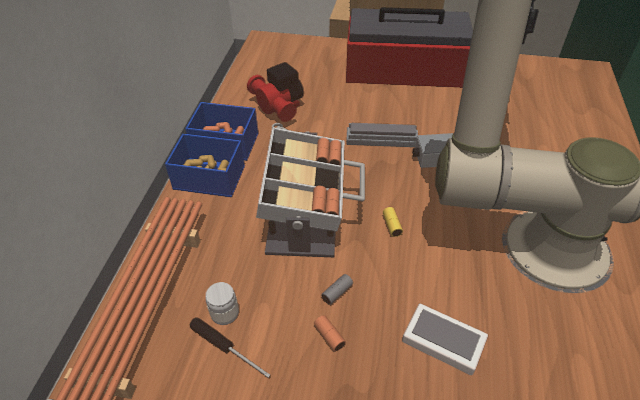

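Top view: the stray is at (197,239) with the grey look-alike at (240,238). The board is around (337,180), its middle lane is empty, and the handle is at (343,238). The tally bar is at about (454,255). The side view agrees: stray at (330,333), bar at (382,135).

```bash
cat > m.py <<'E'
from h import *
import pickle
from scipy.optimize import least_squares
a,b=pickle.load(open('v1.pkl','rb'))
def blob(d,m,c):
    n,l,s,ce=cv2.connectedComponentsWithStats(m.astype(np.uint8))
    i=min(range(1,n),key=lambda i:np.hypot(*(ce[i]-c))+(1e3 if s[i,4]<60 else 0)); return (l==i).astype(np.uint8)
def cop(d):
    h=cv2.cvtColor(d['img'],cv2.COLOR_RGB2HSV).astype(int); return (h[...,0]<13)&(h[...,1]>140)&(h[...,2]>110)
def rect(m): return cv2.minAreaRect(np.argwhere(m)[:,::-1].astype(np.float32))
for d,c in((a,(197,239)),(b,(330,333))):
    m=blob(d,cop(d),c); r=rect(m); print('stray',r,m.sum(),onz(d,r[0],15).round(1))
    p=cv2.boxPoints(r); e=[(p[i]+p[(i+1)%4])/2 for i in range(4)]
    print([onz(d,q,15)[:2].round() for q in e])
def grey(d,t): 
    h=cv2.cvtColor(d['img'],cv2.COLOR_RGB2HSV).astype(int); return (h[...,1]<60)&(h[...,2]>t)
g=grey(a,140); m=blob(a,g,(337,180)); pts=np.argwhere(m)[:,::-1].astype(np.float32)
print('rim',m.sum(),cv2.boundingRect(m))
r=cv2.approxPolyDP(cv2.convexHull(pts),4,True)[:,0]; print(r.tolist())
hm=blob(a,grey(a,60),(455,255)); print('bar',hm.sum(),rect(hm))
for d,n,x0,y0,w,h in((a,'a',260,120,150,140),(a,'b',410,200,80,150)):
    c=d['img'][y0:y0+h,x0:x0+w,::-1]; k=4
    cv2.imwrite(f'pics/z{n}.png',cv2.resize(c,None,fx=k,fy=k,interpolation=cv2.INTER_CUBIC))
za=cv2.imread('pics/za.png');zb=cv2.imread('pics/zb.png')
# one picture: board | bar
W=np.zeros((600,800,3),np.uint8); za=cv2.resize(za,(450,420)); zb=cv2.resize(zb,(320,600)); W[:420,:450]=za; W[:,460:780]=zb
cv2.imwrite('pics/zz.png',W)
E
python3 m.py
```

```text
stray ((247.7002716064453, 191.30523681640625), (7.621030330657959, 19.02629852294922), 86.98721313476562) 64 [594.1 197.1  15. ]
[array([604., 198.]), array([595., 174.]), array([584., 196.]), array([593., 221.])]
stray ((273.4167785644531, 91.57884216308594), (43.518959045410156, 22.04604148864746), 46.54815673828125) 539 [ 789.5 -468.2   15. ]
[array([ 859., -544.]), array([ 775., -512.]), array([ 725., -397.]), array([ 804., -425.])]
rim 1913 (273, 134, 126, 116)
[[398.0, 214.0], [369.0, 242.0], [319.0, 249.0], [284.0, 230.0], [275.0, 190.0], [274.0, 148.0], [389.0, 134.0]]
bar 3533 ((449.18634033203125, 280.814453125), (53.28483963012695, 133.85360717773438), 12.458247184753418)
```

View pics/zz.png

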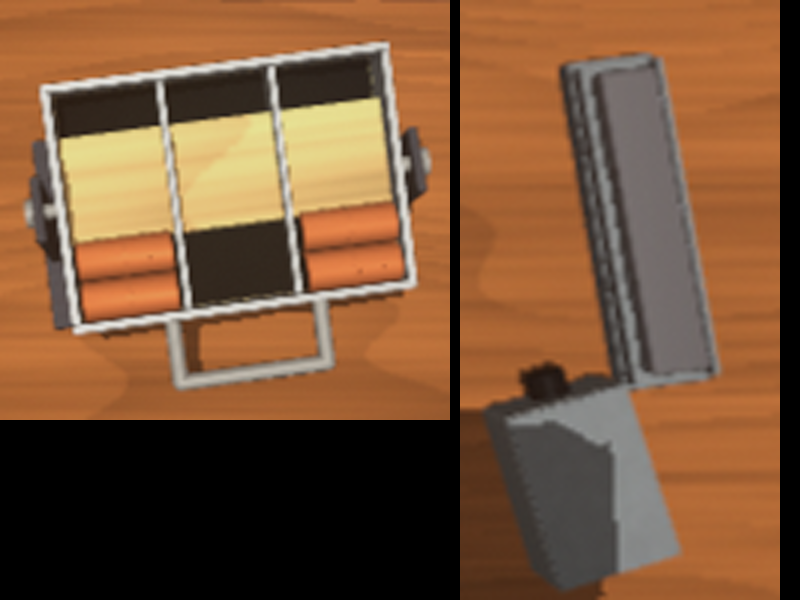

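The zoomed view shows the rim corners at full-image pixels (273.7,149), (389.3,134.3), (398.3,215) and (285.7,230.7). The handle bar's middle is near (344.7,244.7). The tally bar's top corners are (444,220), (459,216.5), (473,293) and (457.5,294.5).

```bash
cat > m2.py <<'E'
from h import *
import pickle
from scipy.optimize import least_squares
a,b=pickle.load(open('v1.pkl','rb'))
px=[(273.7,149),(389.3,134.3),(398.3,215),(285.7,230.7),(344.7,244.7)]
loc=[(91,128,24),(91,-128,24),(-91,-128,24),(-91,128,24),(-138,0,18)]
def w(q,t=0.2):
    M=R.from_euler('z',q[2])*R.from_euler('y',t-0.4 if 0 else -t)
    return M.apply(loc)+[q[0],q[1],110]
f=lambda q:np.concatenate([proj(a,p)-u for p,u in zip(w(q),px)])
s=least_squares(f,[550,0,0.1]);print('board',s.x,f(s.x).round(1)); W=w(s.x);print('handle',W[4])
print('side proj',[proj(b,p).round() for p in W])
c=np.array([onz(a,u,46)[:2] for u in[(444.25,220),(458.75,216.5),(473,293),(457.5,294.5)]]);print('bar',c.round(),c.mean(0))
print([np.linalg.norm(c[i]-c[(i+1)%4]).round() for i in range(4)],'yaw',np.arctan2(*( (c[0]+c[1]-c[2]-c[3])[::-1])))
for d,(u,v) in((a,(197,239)),(b,(330,333))):
    I=d['img'][v-32:v+32,u-32:u+32].astype(int); print(I[32,32],I[4,4],I[60,8])
    hsv=cv2.cvtColor(d['img'],cv2.COLOR_RGB2HSV)[v-32:v+32,u-32:u+32].astype(int);print(hsv[32,32],hsv[4,4],hsv[60,8])
    m=(hsv[...,0]<10)&(hsv[...,1]>100)
    n,l,st,ce=cv2.connectedComponentsWithStats(cv2.morphologyEx(m.astype(np.uint8),cv2.MORPH_OPEN,np.ones((3,3))))
    if n<2: continue
    i=1+st[1:,4].argmax(); r=cv2.minAreaRect(np.argwhere(l==i)[:,::-1].astype(np.float32)); q=cv2.boxPoints(r)+[u-32,v-32]
    print(st[i],q.tolist()); P=np.array([onz(d,x,15)[:2] for x in q]);print(P.round(),P.mean(0),[np.linalg.norm(P[k]-P[(k+1)%4]).round() for k in range(4)])
E
python3 m2.py
```

```text
board [ 5.97239189e+02 -1.72315811e+01  1.30781089e-01] [-0.6 -0.5  0.3 -0.7  1.2  0.8 -1.1  0.9  0.1 -0.5]
handle [459.59947438 -35.33558592 100.22483075]
side proj [array([258., 204.]), array([272., 128.]), array([345., 141.]), array([342., 219.]), array([363., 182.])]
bar [[ 517. -281.]
 [ 525. -316.]
 [ 346. -339.]
 [ 342. -302.]] [ 432.60785222 -309.36452083]
[np.float64(37.0), np.float64(181.0), np.float64(37.0), np.float64(176.0)] yaw 0.12100549834624741
[230 139  77] [165  95  49] [178 105  54]
[ 12 170 230] [ 12 179 165] [ 12 178 178]
[204 127  91] [169 112  76] [164 111  79]
[ 10 141 204] [ 12 140 169] [ 11 132 164]
[28 23  3  3  9] [[326.0, 324.0], [328.0, 324.0], [328.0, 326.0], [326.0, 326.0]]
[[487. 297.]
 [483. 296.]
 [482. 301.]
 [486. 301.]] [484.82377986 298.7380902 ] [np.float64(4.0), np.float64(5.0), np.float64(4.0), np.float64(5.0)]
```

```bash
python3 - <<'E'
from h import *
import pickle
a,b=pickle.load(open('v1.pkl','rb'))
out=[]
for d,(u,v),t in((a,(197,239),190),(b,(330,333),180)):
    I=d['img'][v-28:v+28,u-28:u+28]
    m=(I[...,0]>t).astype(np.uint8); n,l,st,ce=cv2.connectedComponentsWithStats(m)
    i=1+st[1:,4].argmax(); r=cv2.minAreaRect(np.argwhere(l==i)[:,::-1].astype(np.float32)); q=cv2.boxPoints(r)+[u-28,v-28]
    P=np.array([onz(d,x,18)[:2] for x in q]);print(st[i],q.round(),P.round(),P.mean(0),[np.linalg.norm(P[k]-P[(k+1)%4]).round() for k in range(4)])
    D=P[1]-P[0]; E=P[2]-P[1]; D=D if np.linalg.norm(D)>np.linalg.norm(E) else E; print('axis',np.arctan2(D[1],D[0]))
    out.append(cv2.resize(I[:,:,::-1],None,fx=6,fy=6))
cv2.imwrite('pics/st.png',np.hstack(out))
E
```

```text
[ 14  17  25  24 221] [[182. 247.]
 [203. 227.]
 [208. 232.]
 [187. 252.]] [[459. 353.]
 [507. 304.]
 [493. 291.]
 [445. 340.]] [475.95608103 321.67552346] [np.float64(69.0), np.float64(19.0), np.float64(68.0), np.float64(19.0)]
axis -0.79258626165529
[ 15  11  26  30 280] [[315. 319.]
 [322. 314.]
 [342. 340.]
 [335. 345.]] [[510. 291.]
 [498. 277.]
 [449. 328.]
 [461. 342.]] [479.86011639 309.39410189] [np.float64(19.0), np.float64(71.0), np.float64(18.0), np.float64(70.0)]
axis 2.3370323933640655
```

View pics/st.png

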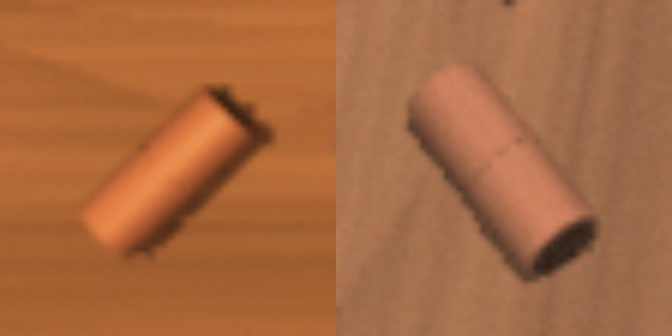

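The crops show the whole coupling. Its centre is at about (197.2,240) in top and (329.7,333.3) in side, axis along the diagonal. Next I'll triangulate.

```bash
python3 - <<'E'
from h import *
import pickle
a,b=pickle.load(open('v1.pkl','rb'))
A=[];B=[]
for d,u in((a,(197.2,240)),(b,(329.7,333.3))):
    c,v=ray(d,u);v/=np.linalg.norm(v);P=np.eye(3)-np.outer(v,v);A.append(P);B.append(P@c);print(onz(d,u,15))
print(np.linalg.lstsq(np.vstack(A),np.hstack(B),rcond=None)[0])
s=status.state();print(R.from_quat(s['tcp_rot']).as_matrix().round(4))
E
```

```text
[474.27833005 316.91766721  15.        ]
[476.28341508 316.00390317  15.        ]
[475.20601485 316.62096804  16.19204686]
[[ 9.711e-01  2.385e-01 -0.000e+00]
 [ 2.385e-01 -9.711e-01  1.100e-03]
 [ 3.000e-04 -1.100e-03 -1.000e+00]]
```

```bash
cat >> h.py <<'E'
def pose(psi,tilt=0): return R.from_euler('z',psi)*R.from_matrix(np.diag([1.,-1,-1]))*R.from_euler('x',tilt)
def go(*wps):
    s=status.state();r0=R.from_quat(s['tcp_rot']);p0=np.array(s['tool_pos'])
    print('t',round(s['clock'],2),'p',p0.round(1),'F',np.round(s['wrist_force'],1),'op',round(s['opening'],3))
    for p,psi,tilt in wps:
        print((r0.inv().apply(np.array(p)-p0)/400).round(4).tolist(),((r0.inv()*pose(psi,tilt)).as_rotvec()/2/np.pi).round(4).tolist())
E
python3 -c "
from h import *
go(((330,-250,300),.9,0),((420,-60,300),1.3,0),((475.5,316.5,250),2.34,0))"
```

```text
t 0.1 p [ 125.2 -509.7  303.4] F [-0.6  0.5 -0.3] op 1.003
[0.6521, -0.5084, 0.0092] [-0.0002, -0.0001, -0.1049]
[0.9839, -0.916, 0.0098] [-0.0001, -0.0001, -0.1686]
[1.3431, -1.7968, 0.1358] [-0.0001, -0.0002, -0.3341]
```

>>> {"api": "jog_arm", "payload": {"plan": [[[0.1,-0.07,0,0,0,-0.015],[0.21,-0.15,0,0,0,-0.03],[0.32,-0.23,0,0,0,-0.05],[0.43,-0.32,0,0,0,-0.065],[0.53,-0.4,0,0,0,-0.08],[0.62,-0.48,0,0,0,-0.095],[0.7,-0.57,0,0,0,-0.115],[0.78,-0.66,0,0,0,-0.13],[0.85,-0.75,0,0,0,-0.15],[0.92,-0.83,0,0,0,-0.165]]]}}

```text
clock: 1.1
tool_pos: [403.7, -97.6, 303.9]
tcp_rot: [0.801, 0.598, 0.0, -0.0]
wrist_force: [1.4, -0.8, 0.0]
opening: 0.999
grip_force: 0.0
```

```bash
python3 -c "
from h import *
go(((450,100,300),1.8,0),((475.5,316.5,200),2.34,0))"
```

```text
t 1.1 p [403.7 -97.6 303.9] F [ 1.4 -0.8  0. ] op 0.999
[0.5064, -0.0297, 0.0097] [-0.0, -0.0, -0.0824]
[1.0434, -0.1227, 0.2597] [-0.0, -0.0, -0.1684]
```

>>> {"api": "jog_arm", "payload": {"plan": [[[0.1,-0.01,0,0,0,-0.017],[0.2,-0.015,0,0,0,-0.034],[0.3,-0.02,0.01,0,0,-0.05],[0.4,-0.025,0.02,0,0,-0.067],[0.5,-0.03,0.04,0,0,-0.084],[0.6,-0.045,0.07,0,0,-0.1],[0.7,-0.06,0.1,0,0,-0.117],[0.8,-0.08,0.14,0,0,-0.134],[0.9,-0.1,0.18,0,0,-0.15],[1.0,-0.12,0.22,0,0,-0.168]]]}}

```text
clock: 2.1
tool_pos: [472.8, 298.8, 214.9]
tcp_rot: [0.391, 0.92, -0.0, -0.0]
wrist_force: [0.2, -1.3, 0.5]
opening: 0.997
grip_force: 0.0
```

```bash
python3 -c "
from h import *
go(((475.5,316.5,140),2.34,0),((475.5,316.5,76.5),2.34,0))
grab('wrist','w1.png')"
```

```text
t 2.1 p [472.8 298.8 214.9] F [ 0.2 -1.3  0.5] op 0.997
[0.0271, 0.0355, 0.1873] [-0.0001, -0.0, -0.0004]
[0.0271, 0.0356, 0.3461] [-0.0001, -0.0, -0.0004]
```

View pics/w1.png

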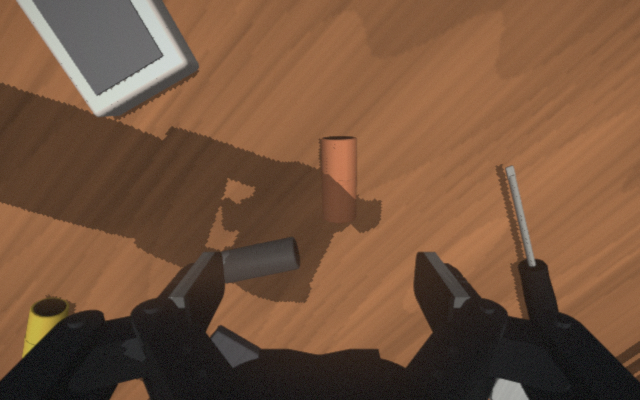

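Wrist view: the stray is at columns 320–357, rows 136–222, centre (339,179), and squarely aligned. The grey look-alike lies at (260,260).

```bash
python3 -c "
from h import *
d=grab('wrist')
print([onz(d,u,15).round(1) for u in((339,179),(338,136),(340,222))],onz(d,(262,258),15))
go(((475.5,316.5,140),2.34,0))"
```

```text
[array([476.7, 323. ,  15. ]), array([450.4, 347.8,  15. ]), array([505. , 296.3,  15. ])] [479.09891459 221.6611015   15.        ]
t 2.2 p [471.9 300.4 213.1] F [-0.5 -1.3  0.7] op 0.998
[0.0222, 0.0352, 0.1826] [-0.0005, -0.0004, -0.0]
```

>>> {"api": "jog_arm", "payload": {"plan": [[[0.02,0.03,0.06,0,0,0],[0.025,0.038,0.12,0,0,0],[0.025,0.038,0.18,0,0,0],[0.025,0.038,0.22,0,0,0],[0.025,0.038,0.25,0,0,0],[0.025,0.038,0.28,0,0,0],[0.025,0.038,0.28,0,0,0],[0.025,0.038,0.28,0,0,0],[0.025,0.038,0.28,0,0,0],[0.025,0.038,0.28,0,0,0]]], "jaw": 0.8}}

```text
clock: 3.2
tool_pos: [477.4, 315.0, 104.6]
tcp_rot: [0.393, 0.919, 0.0, 0.0]
wrist_force: [-0.1, 0.2, 0.4]
opening: 0.802
grip_force: 0.0
```

```bash
python3 -c "
from h import *
go(((475.5,318,76.5),2.34,0))"
```

```text
t 3.2 p [477.4 315.  104.6] F [-0.1  0.2  0.4] op 0.802
[0.0089, 0.0017, 0.0702] [0.0002, 0.0001, -0.0011]
```

>>> {"api": "jog_arm", "payload": {"plan": [[[0.005,0.002,0.03,0,0,0],[0.009,0.002,0.06,0,0,0],[0.009,0.002,0.07,0,0,0],[0.009,0.002,0.07,0,0,0],[0.009,0.002,0.07,0,0,0],[0.009,0.002,0.07,0,0,0],[0.009,0.002,0.07,0,0,0],[0.009,0.002,0.07,0,0,0],[0.009,0.002,0.07,0,0,0],[0.009,0.002,0.07,0,0,0]]]}}

```text
clock: 4.2
tool_pos: [475.3, 318.0, 75.9]
tcp_rot: [0.393, 0.919, 0.0, 0.0]
wrist_force: [-1.1, 0.0, -0.1]
opening: 0.802
grip_force: 0.0
```

>>> {"api": "jog_arm", "payload": {"plan": [[[0,0,0,0,0,0],[0,0,0,0,0,0],[0,0,0,0,0,0],[0,0,0,0,0,0],[0,0,0,0,0,0],[0,0,0,0,0,0],[0,0,0,0,0,0],[0,0,0,0,0,0],[0,0,0,0,0,0],[0,0,0,0,0,0]]], "jaw": 0.1}}

```text
clock: 5.2
tool_pos: [475.4, 318.1, 76.2]
tcp_rot: [0.393, 0.919, 0.0, 0.0]
wrist_force: [0.0, 0.4, 5.0]
opening: 0.33
grip_force: 59.1
```

```bash
python3 -c "
from h import *
go(((475.5,318,226),2.34,0),((500,150,270),2.1,0))"
```

```text
t 5.2 p [475.4 318.1  76.2] F [0.  0.4 5. ] op 0.33
[-0.0003, 0.0002, -0.3746] [0.0001, 0.0, -0.0011]
[-0.3464, -0.2455, -0.4847] [0.0001, 0.0, 0.0371]
```

```bash
cat >> h.py <<'E'
BY=0.1308; BP=np.array([597.2,-17.2,110])
def dk(p,t=0): return (R.from_euler('z',BY)*R.from_euler('y',-(0.2-t))).apply(p)+BP
PSI=BY+np.pi/2
E
python3 -c "
from h import *
def tcp(x,z,y=0): return dk((x,y,z+61.2))
print(pose(PSI,-.2).as_matrix().round(3), (R.from_euler('z',BY)*R.from_euler('y',-.2)).as_matrix().round(3), tcp(-35,17))
go(((475.5,318,176),2.34,0),((500,200,260),2.15,0),((tcp(-35,110)),PSI,-.2))"
```

```text
[[-0.13   0.972  0.197]
 [ 0.991  0.128  0.026]
 [ 0.     0.199 -0.98 ]] [[ 0.972 -0.13  -0.197]
 [ 0.128  0.991 -0.026]
 [ 0.199 -0.     0.98 ]] [547.78745315 -23.70027376 179.68777981]
t 5.2 p [475.4 318.1  76.2] F [0.  0.4 5. ] op 0.33
[-0.0003, 0.0001, -0.2496] [0.0001, 0.0, -0.0011]
[-0.256, -0.1592, -0.4597] [0.0001, 0.0, 0.0291]
[-0.7157, -0.4962, -0.4868] [-0.0307, -0.01, 0.1002]
```

>>> {"api": "jog_arm", "payload": {"plan": [[[0,0,-0.06,0,0,0],[0,0,-0.15,0,0,0],[-0.02,-0.01,-0.25,0,0,0],[-0.08,-0.05,-0.34,0,0,0.01],[-0.16,-0.1,-0.42,0,0,0.02],[-0.25,-0.16,-0.46,-0.003,-0.001,0.03],[-0.34,-0.22,-0.48,-0.009,-0.003,0.045],[-0.43,-0.29,-0.49,-0.015,-0.005,0.06],[-0.52,-0.35,-0.49,-0.02,-0.007,0.075],[-0.6,-0.41,-0.49,-0.025,-0.008,0.09]]]}}

```text
clock: 6.2
tool_pos: [522.1, 29.3, 271.4]
tcp_rot: [0.634, 0.769, 0.062, 0.053]
wrist_force: [0.0, 0.5, -0.3]
opening: 0.329
grip_force: 59.2
```

```bash
python3 -c "
from h import *
def tcp(x,z,y=0): return dk((x,y,z+61.2))
go((tcp(-35,110),PSI,-.2))"
```

```text
t 6.2 p [522.1  29.3 271.4] F [ 0.   0.5 -0.3] op 0.329
[-0.1394, -0.0085, 0.0007] [-0.0059, -0.0011, 0.0095]
```

>>> {"api": "jog_arm", "payload": {"plan": [[[-0.07,-0.005,0,-0.003,-0.001,0.005],[-0.135,-0.005,0,-0.006,-0.001,0.01],[-0.135,-0.005,0,-0.006,-0.001,0.01],[-0.135,-0.005,0,-0.006,-0.001,0.01],[-0.135,-0.005,0,-0.006,-0.001,0.01],[-0.135,-0.005,0,-0.006,-0.001,0.01],[-0.135,-0.005,0,-0.006,-0.001,0.01],[-0.135,-0.005,0,-0.006,-0.001,0.01],[-0.135,-0.005,0,-0.006,-0.001,0.01],[-0.135,-0.005,0,-0.006,-0.001,0.01]]]}}

```text
clock: 7.2
tool_pos: [530.9, -22.1, 271.8]
tcp_rot: [0.655, 0.749, 0.076, 0.066]
wrist_force: [-0.2, 0.2, -0.8]
opening: 0.327
grip_force: 59.2
```

```bash
python3 -c "
from h import *
def tcp(x,z,y=0): return dk((x,y,z+61.2))
w=grab('wrist','w2.png')
t=grab('top','t2.png')
go((tcp(-35,110),PSI,-.2),(tcp(-35,17),PSI,-.2))
s=status.state();r=R.from_quat(s['tcp_rot']);p=np.array(s['tool_pos'])
for q in [(x,0,62.) for x in(-35,0,35)]+[(x,0,47.) for x in(-35,35)]: print(proj(w,p+r.apply(q)).round(1))
print('deck pts',[proj(w,dk(q)).round() for q in((-85,39,16),(-85,-39,16),(52,39,16),(52,-39,16))])"
```

```text
t 7.3 p [530.9 -22.2 271.8] F [ 0.2  0.4 -0.7] op 0.329
[-0.0093, -0.0053, 0.0014] [0.0001, -0.0002, 0.0002]
[-0.0096, -0.0054, 0.2339] [0.0001, -0.0002, 0.0002]
[318.3 333. ]
[318.3 268.8]
[318.2 195.5]
[318.3 356.1]
[318.1 206.4]
deck pts [array([245., 159.]), array([251., 259.]), array([438., 159.]), array([428., 259.])]
```

View pics/w2.png

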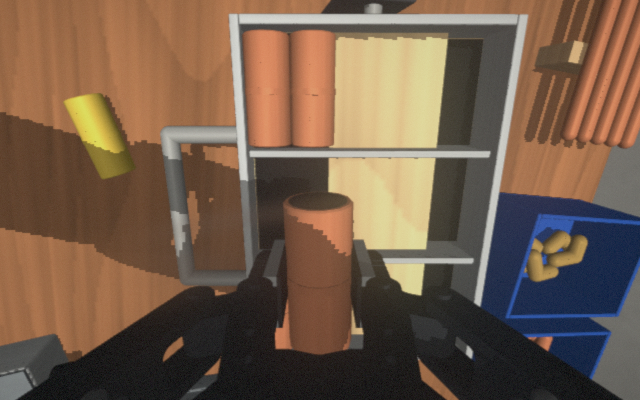

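Wrist view: the coupling is held squarely, with its far end at about row 200 as predicted. The empty middle lane lies between dividers at rows ~153 and ~256. I'll measure the divider rows.

```bash
python3 -c "
from h import *
I=cv2.imread('pics/w2.png');g=I.astype(int)
for c in(385,410):
  print(c,[(r,g[r,c].tolist()) for r in list(range(144,164,2))+list(range(242,270,2))])
w=grab('wrist')
for x in(0,20):
  print([proj(w,dk((x,y,16))).round(1).tolist() for y in(44,39,-39,-44)], [proj(w,dk((x,y,0))).round(1).tolist() for y in(39,-39)])
# coupling column 318 profile
print([(r,I[r,318].tolist()) for r in range(188,214,2)],[(r,I[r,318].tolist()) for r in range(272,296,2)])
"
```

```text
385 [(144, [150, 205, 226]), (146, [147, 201, 222]), (148, [100, 120, 131]), (150, [106, 115, 121]), (152, [191, 198, 201]), (154, [191, 201, 202]), (156, [185, 193, 196]), (158, [140, 190, 215]), (160, [147, 202, 225]), (162, [146, 203, 225]), (242, [153, 210, 224]), (244, [151, 210, 223]), (246, [151, 209, 222]), (248, [148, 204, 219]), (250, [94, 107, 114]), (252, [93, 102, 105]), (254, [92, 100, 104]), (256, [88, 97, 101]), (258, [159, 167, 167]), (260, [182, 189, 189]), (262, [167, 176, 178]), (264, [128, 173, 190]), (266, [79, 104, 115]), (268, [52, 67, 74])]
410 [(144, [151, 208, 225]), (146, [149, 205, 222]), (148, [102, 123, 133]), (150, [104, 115, 118]), (152, [192, 202, 202]), (154, [192, 201, 200]), (156, [188, 196, 198]), (158, [146, 196, 217]), (160, [149, 206, 225]), (162, [149, 207, 225]), (242, [157, 217, 223]), (244, [161, 219, 225]), (246, [157, 216, 223]), (248, [149, 208, 217]), (250, [93, 105, 111]), (252, [90, 100, 103]), (254, [89, 98, 101]), (256, [89, 98, 102]), (258, [158, 167, 166]), (260, [184, 191, 191]), (262, [183, 192, 192]), (264, [154, 210, 217]), (266, [156, 215, 222]), (268, [157, 216, 222])]
[[365.2, 151.5], [364.9, 158.5], [360.7, 258.6], [360.5, 264.4]] [[362.0, 155.0], [358.3, 249.5]]
[[393.6, 151.5], [393.2, 158.6], [386.6, 258.6], [386.2, 264.4]] [[388.5, 155.0], [382.6, 249.6]]
[(188, [49, 59, 68]), (190, [48, 57, 68]), (192, [49, 61, 71]), (194, [47, 57, 70]), (196, [45, 55, 69]), (198, [45, 60, 76]), (200, [50, 63, 77]), (202, [51, 65, 79]), (204, [45, 62, 74]), (206, [56, 68, 84]), (208, [52, 67, 83]), (210, [65, 88, 127]), (212, [85, 119, 181])] [(272, [62, 82, 126]), (274, [56, 79, 123]), (276, [63, 84, 126]), (278, [54, 78, 122]), (280, [61, 82, 126]), (282, [56, 80, 123]), (284, [58, 79, 123]), (286, [55, 79, 122]), (288, [49, 70, 107]), (290, [60, 79, 124]), (292, [60, 82, 124]), (294, [58, 80, 123])]
```

>>> {"api": "jog_arm", "payload": {"plan": [[[-0.006,-0.005,0.04,0,0,0],[-0.006,-0.005,0.09,0,0,0],[-0.006,-0.005,0.13,0,0,0],[-0.006,-0.005,0.16,0,0,0],[-0.006,-0.005,0.19,0,0,0],[-0.006,-0.005,0.21,0,0,0],[-0.006,-0.005,0.225,0,0,0],[-0.006,-0.005,0.232,0,0,0],[-0.006,-0.005,0.232,0,0,0],[-0.006,-0.005,0.232,0,0,0]]]}}

```text
clock: 8.35
tool_pos: [547.7, -22.4, 180.9]
tcp_rot: [0.656, 0.748, 0.076, 0.066]
wrist_force: [-0.9, -0.1, -0.3]
opening: 0.326
grip_force: 59.2
```

>>> {"api": "jog_arm", "payload": {"plan": [[[0,0,0,0,0,0],[0,0,0,0,0,0],[0,0,0,0,0,0],[0,0,0,0,0,0],[0,0,0,0,0,0],[0,0,0,0,0,0],[0,0,-0.02,0,0,0],[0,0,-0.06,0,0,0],[0,0,-0.13,0,0,0],[0,0,-0.2,0,0,0]]], "jaw": 0.6}}

```text
clock: 9.35
tool_pos: [531.5, -24.5, 260.2]
tcp_rot: [0.656, 0.748, 0.076, 0.066]
wrist_force: [0.4, 0.5, 0.6]
opening: 0.599
grip_force: 0.0
```

```bash
python3 -c "
from h import *
grab('top','t3.png');grab('side','s3.png')
a=cv2.imread('pics/t3.png')[110:260,240:430];b=cv2.imread('pics/s3.png')[100:250,230:420]
cv2.imwrite('pics/p3.png',np.hstack([cv2.resize(a,(400,316)),cv2.resize(b,(400,316))]))
H=dk((-138,0,18)); print(H)
go((H+[0,0,130],PSI,0),(H+[0,0,60],PSI,0))"
```

```text
[459.56062764 -35.30660768 100.22483075]
t 9.45 p [532.5 -24.7 263. ] F [ 0.7 -1.4 -0.7] op 0.602
[-0.002, -0.1971, 0.0424] [0.033, 0.0003, 0.0003]
[-0.0016, -0.2331, 0.2137] [0.033, 0.0003, 0.0003]
```

View pics/p3.png

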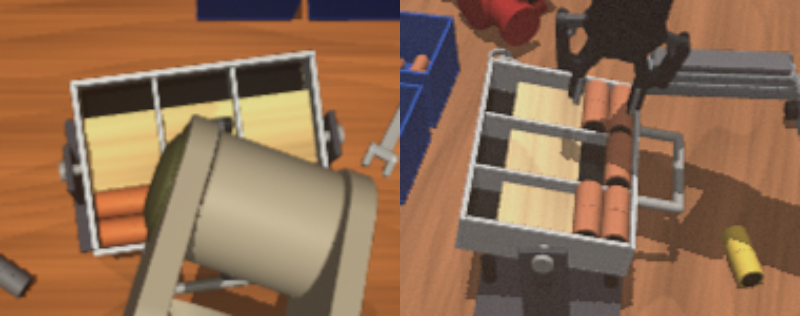

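The side view shows the coupling lying square in the middle lane of the channel, at (620,155) in the crop. On to the handle.

>>> {"api": "jog_arm", "payload": {"plan": [[[0,-0.05,0.01,0.008,0,0],[-0.002,-0.1,0.02,0.016,0,0],[-0.002,-0.15,0.03,0.025,0,0],[-0.002,-0.197,0.042,0.033,0,0],[-0.002,-0.197,0.042,0.033,0,0],[-0.002,-0.197,0.042,0.033,0,0],[-0.002,-0.197,0.042,0.033,0,0],[-0.002,-0.197,0.042,0.033,0,0],[-0.002,-0.197,0.042,0.033,0,0],[-0.002,-0.197,0.042,0.033,0,0]]], "jaw": 0.45}}

```text
clock: 10.45
tool_pos: [458.8, -35.0, 226.8]
tcp_rot: [0.659, 0.752, -0.002, -0.002]
wrist_force: [-0.2, 0.6, -0.1]
opening: 0.449
grip_force: 0.0
```

```bash
python3 -c "
from h import *
w=grab('wrist','w4.png')
H=dk((-138,0,18))
go((H+[0,0,57],PSI,0))
print([proj(w,dk((-138,y,18))).round() for y in(-49,0,49)])
print(w['img'][:, :, :].shape)
"
```

```text
t 10.5 p [458.8 -35.  226.8] F [ 0.   0.2 -0.3] op 0.45
[-0.0012, 0.0029, 0.1738] [-0.001, -0.0001, 0.0002]
[array([321., 287.]), array([321., 220.]), array([321., 145.])]
(400, 640, 3)
```

View pics/w4.png

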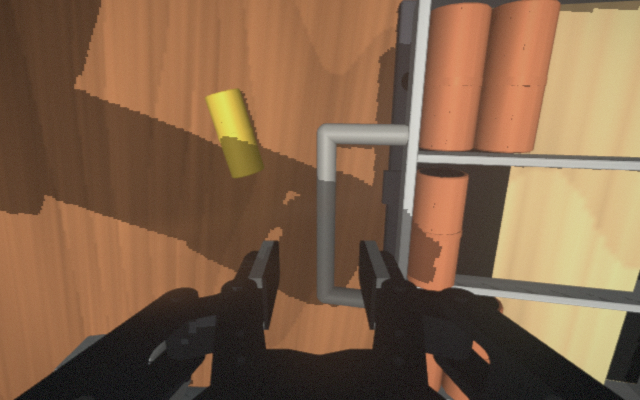

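The handle shows at column 326 against the predicted 321, so the board sits about 3 mm further along its x. I'll correct for that, then descend and grip.

>>> {"api": "jog_arm", "payload": {"plan": [[[0,0.011,0.04,0,0,0],[0,0.011,0.08,0,0,0],[0,0.011,0.12,0,0,0],[0,0.011,0.15,0,0,0],[0,0.011,0.17,0,0,0],[0,0.011,0.174,0,0,0],[0,0.011,0.174,0,0,0],[0,0.011,0.174,0,0,0],[0,0.011,0.174,0,0,0],[0,0.011,0.174,0,0,0]]]}}

```text
clock: 11.5
tool_pos: [462.7, -34.4, 157.4]
tcp_rot: [0.659, 0.752, -0.002, -0.002]
wrist_force: [-0.9, 0.4, -0.5]
opening: 0.451
grip_force: 0.0
```

>>> {"api": "jog_arm", "payload": {"plan": [[[0,0,0,0,0,0],[0,0,0,0,0,0],[0,0,0,0,0,0],[0,0,0,0,0,0],[0,0,0,0,0,0],[0,0,0,0,0,0],[0,0,0,0,0,0],[0,0,0,0,0,0],[0,0,0,0,0,0],[0,0,0,0,0,0]]], "jaw": 0}}

```text
clock: 12.5
tool_pos: [462.8, -34.4, 157.3]
tcp_rot: [0.659, 0.752, -0.002, -0.002]
wrist_force: [0.7, 0.8, 5.0]
opening: 0.114
grip_force: 58.6
```

```bash
python3 -c "
from h import *
go(((0,0,0),PSI,0))
h=lambda t:np.array([-138*np.cos(.2-t)-18*np.sin(.2-t),-138*np.sin(.2-t)+18*np.cos(.2-t)])
for t in np.linspace(0,.45,10): print(t.round(2),((h(t)-h(0))/400).round(4))"
```

```text
t 12.5 p [462.8 -34.4 157.3] F [0.7 0.8 5. ] op 0.114
[0.2375, -1.133, 0.4006] [-0.001, -0.0001, 0.0002]
0.0 [0. 0.]
0.05 [-0.0008  0.0174]
0.1 [-0.0007  0.0348]
0.15 [0.0002 0.0521]
0.2 [0.0021 0.0694]
0.25 [0.0047 0.0866]
0.3 [0.0083 0.1037]
0.35 [0.0127 0.1205]
0.4 [0.0179 0.1371]
0.45 [0.0239 0.1534]
```

>>> {"api": "jog_arm", "payload": {"plan": [[[0,0,-0.007,0,0,0],[0,-0.001,-0.014,0,0,0],[0,-0.001,-0.021,0,0,0],[0,-0.001,-0.028,0,0,0],[0,-0.001,-0.035,0,0,0],[0,-0.001,-0.042,0,0,0],[0,0,-0.049,0,0,0],[0,0.001,-0.056,0,0,0],[0,0.001,-0.063,0,0,0],[0,0.002,-0.07,0,0,0]]]}}

```text
clock: 13.5
tool_pos: [463.4, -34.3, 185.0]
tcp_rot: [0.659, 0.752, -0.002, -0.003]
wrist_force: [3.8, -0.6, -7.0]
opening: 0.111
grip_force: 58.3
```

>>> {"api": "jog_arm", "payload": {"plan": [[[0,0.001,-0.006,0,0,0],[0,0.002,-0.012,0,0,0],[0,0.003,-0.018,0,0,0],[0,0.004,-0.024,0,0,0],[0,0.005,-0.03,0,0,0],[0,0.006,-0.036,0,0,0],[0,0.008,-0.042,0,0,0],[0,0.009,-0.048,0,0,0],[0,0.01,-0.052,0,0,0],[0,0.012,-0.056,0,0,0]]]}}

```text
clock: 14.5
tool_pos: [468.0, -33.7, 207.6]
tcp_rot: [0.659, 0.752, -0.003, -0.003]
wrist_force: [-7.5, -3.8, -1.8]
opening: 0.113
grip_force: 58.6
```

>>> {"api": "jog_arm", "payload": {"plan": [[[0,0.002,-0.005,0,0,0],[0,0.004,-0.01,0,0,0],[0,0.006,-0.015,0,0,0],[0,0.008,-0.021,0,0,0],[0,0.01,-0.027,0,0,0],[0,0.01,-0.029,0,0,0],[0,0.01,-0.029,0,0,0],[0,0.01,-0.029,0,0,0],[0,0.01,-0.029,0,0,0],[0,0.01,-0.029,0,0,0]]]}}

```text
clock: 15.5
tool_pos: [471.8, -33.2, 219.4]
tcp_rot: [0.659, 0.752, -0.003, -0.003]
wrist_force: [-8.6, -2.7, 1.7]
opening: 0.113
grip_force: 58.9
```

```bash
python3 -c "
from h import *
grab('top','t5.png');grab('side','s5.png');w=grab('wrist','w5.png')
a=cv2.imread('pics/w5.png');b=cv2.imread('pics/s5.png')[100:250,230:420]
cv2.imwrite('pics/p5.png',np.hstack([cv2.resize(a,(420,262)),cv2.resize(b,(332,262))]))
go(((0,0,0),PSI,0))"
```

```text
t 15.65 p [471.8 -33.1 219.4] F [-8.9 -2.6  1.6] op 0.11
[0.2376, -1.1533, 0.5593] [-0.0014, -0.0002, 0.0003]
```

View pics/p5.png

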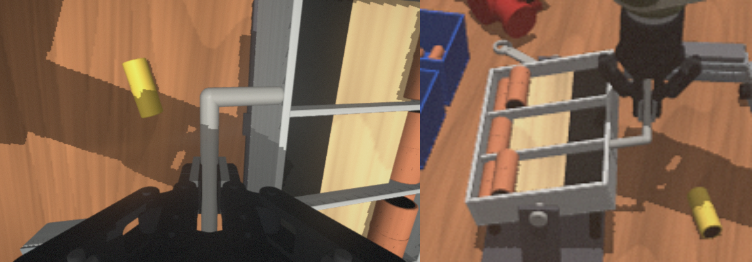

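All three pockets hold a coupling, with the spares lying behind in the outer lanes. I'll nudge slightly further to confirm the stop.

>>> {"api": "jog_arm", "payload": {"plan": [[[0,0.001,-0.003,0,0,0],[0,0.002,-0.006,0,0,0],[0,0.002,-0.006,0,0,0],[0,0.002,-0.006,0,0,0],[0,0.002,-0.006,0,0,0],[0,0.002,-0.006,0,0,0],[0,0.002,-0.006,0,0,0],[0,0.002,-0.006,0,0,0],[0,0.002,-0.006,0,0,0],[0,0.002,-0.006,0,0,0]]]}}

```text
clock: 16.65
tool_pos: [472.4, -33.1, 221.0]
tcp_rot: [0.659, 0.752, -0.003, -0.004]
wrist_force: [-7.6, -4.3, -6.3]
opening: 0.109
grip_force: 59.2
```

>>> {"api": "jog_arm", "payload": {"plan": [[[0,0.001,-0.004,0,0,0],[0,0.001,-0.008,0,0,0],[0,0.001,-0.008,0,0,0],[0,0.001,-0.008,0,0,0],[0,0.001,-0.008,0,0,0],[0,0.001,-0.008,0,0,0],[0,0.001,-0.008,0,0,0],[0,0.001,-0.008,0,0,0],[0,0.001,-0.008,0,0,0],[0,0.001,-0.008,0,0,0]]]}}

```text
clock: 17.65
tool_pos: [472.7, -33.1, 221.7]
tcp_rot: [0.659, 0.752, -0.004, -0.005]
wrist_force: [0.7, -7.1, -30.7]
opening: 0.112
grip_force: 59.2
```

```bash
python3 -c "
from h import *
d=grab('side')
for n,BPx in(('old',BP),('new',BP+[3,.4,0])):
  for t in(.38,.45): print(n,t,[proj(d,(R.from_euler('z',BY)*R.from_euler('y',t-.2)).apply(q)+BPx).round(1).tolist() for q in((91,128,24),(-91,128,24),(91,-128,24))])
cv2.imwrite('pics/s6.png',cv2.resize(d['img'][100:240,240:390,::-1],None,fx=5,fy=4.2))"
```

```text
old 0.38 [[255.6, 214.8], [338.6, 207.7], [269.8, 138.2]]
old 0.45 [[255.7, 216.8], [337.2, 205.8], [269.9, 140.3]]
new 0.38 [[254.2, 214.8], [337.2, 207.7], [268.6, 138.2]]
new 0.45 [[254.4, 216.8], [335.8, 205.7], [268.7, 140.2]]
```

View pics/s6.png

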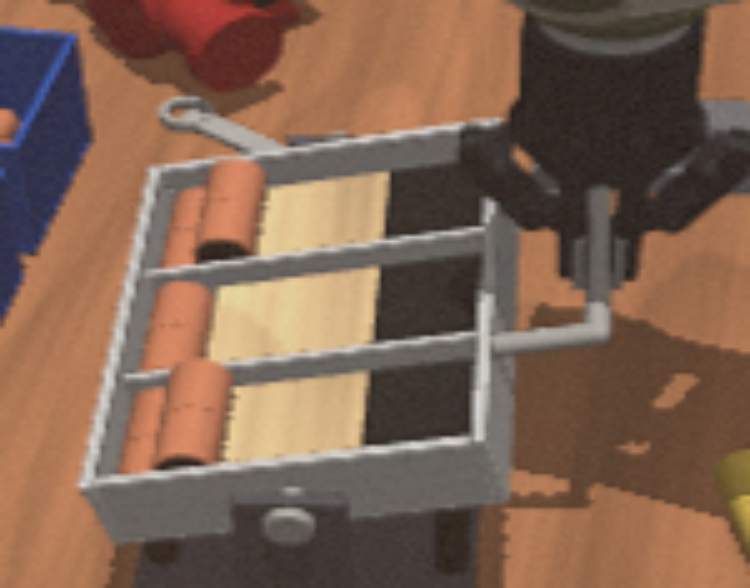

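The force rise to 30 N confirms the stop, and the view shows pockets and spares are right. Now tipping back.

>>> {"api": "jog_arm", "payload": {"plan": [[[0,-0.002,0.008,0,0,0],[0,-0.005,0.017,0,0,0],[0,-0.008,0.025,0,0,0],[0,-0.011,0.033,0,0,0],[0,-0.013,0.041,0,0,0],[0,-0.016,0.05,0,0,0],[0,-0.018,0.058,0,0,0],[0,-0.02,0.066,0,0,0],[0,-0.021,0.074,0,0,0],[0,-0.023,0.082,0,0,0]]]}}

```text
clock: 18.7
tool_pos: [464.6, -34.1, 193.2]
tcp_rot: [0.659, 0.752, -0.002, -0.002]
wrist_force: [-7.3, 0.6, 6.8]
opening: 0.11
grip_force: 64.9
```

>>> {"api": "jog_arm", "payload": {"plan": [[[0,-0.001,0.008,0,0,0],[0,-0.002,0.016,0,0,0],[0,-0.003,0.024,0,0,0],[0,-0.004,0.032,0,0,0],[0,-0.004,0.04,0,0,0],[0,-0.004,0.048,0,0,0],[0,-0.004,0.056,0,0,0],[0,-0.004,0.064,0,0,0],[0,-0.004,0.072,0,0,0],[0,-0.004,0.08,0,0,0]]]}}

```text
clock: 19.7
tool_pos: [462.7, -34.4, 160.7]
tcp_rot: [0.659, 0.752, -0.002, -0.002]
wrist_force: [-6.2, -1.0, 3.9]
opening: 0.113
grip_force: 66.9
```

>>> {"api": "jog_arm", "payload": {"plan": [[[0,0,0.003,0,0,0],[0,0,0.006,0,0,0],[0,0,0.007,0,0,0],[0,0,0.007,0,0,0],[0,0,0.007,0,0,0],[0,0,0.007,0,0,0],[0,0,0.007,0,0,0],[0,0,0.007,0,0,0],[0,0,0.007,0,0,0],[0,0,0.007,0,0,0]]]}}

```text
clock: 20.7
tool_pos: [462.8, -34.4, 158.0]
tcp_rot: [0.659, 0.752, -0.002, -0.002]
wrist_force: [-6.7, -1.2, 3.0]
opening: 0.11
grip_force: 66.8
```

>>> {"api": "jog_arm", "payload": {"plan": [[[0,0,0.003,0,0,0],[0,0,0.006,0,0,0],[0,0,0.008,0,0,0],[0,0,0.008,0,0,0],[0,0,0.008,0,0,0],[0,0,0.008,0,0,0],[0,0,0.008,0,0,0],[0,0,0.008,0,0,0],[0,0,0.008,0,0,0],[0,0,0.008,0,0,0]]]}}

```text
clock: 21.7
tool_pos: [462.9, -34.4, 157.4]
tcp_rot: [0.659, 0.752, -0.002, -0.002]
wrist_force: [-19.1, 1.9, 36.8]
opening: 0.11
grip_force: 70.5
```

The parked stop is reached at 37 N. Release and rise.

>>> {"api": "jog_arm", "payload": {"plan": [[[0,0,-0.003,0,0,0],[0,0,-0.003,0,0,0],[0,0,-0.003,0,0,0],[0,0,-0.003,0,0,0],[0,0,-0.003,0,0,0],[0,0,-0.003,0,0,0],[0,0,-0.03,0,0,0],[0,0,-0.08,0,0,0],[0,0,-0.15,0,0,0],[0,0,-0.22,0,0,0]]], "jaw": 0.45}}

```text
clock: 22.7
tool_pos: [463.1, -34.4, 243.6]
tcp_rot: [0.659, 0.752, -0.002, -0.003]
wrist_force: [0.2, -0.8, 0.0]
opening: 0.45
grip_force: 0.0
```

```bash
python3 -c "
from h import *
d=grab('side','s7.png')
cv2.imwrite('pics/s7z.png',cv2.resize(d['img'][110:250,245:395,::-1],None,fx=4,fy=4))
for n,BPx in(('new',BP+[3,.4,0]),):
  for t in(0,.05): print(n,t,[proj(d,(R.from_euler('z',BY)*R.from_euler('y',t-.2)).apply(q)+BPx).round(1).tolist() for q in((91,128,24),(-91,128,24),(-138,52,18))])
go(((440,-190,240),PSI,0),((432.6,-309.4,180),PSI,0),((432.6,-309.4,130),PSI,0))"
```

```text
new 0 [[257.0, 204.2], [340.9, 218.6], [361.4, 198.4]]
new 0.05 [[256.3, 205.6], [340.8, 217.1], [361.7, 196.3]]
t 22.75 p [464.5 -34.7 247.9] F [ 1.6 -0.7  4.7] op 0.448
[-0.3766, -0.1119, 0.0207] [0.0, 0.0004, 0.0003]
[-0.6697, -0.1697, 0.1714] [0.0, 0.0004, 0.0003]
[-0.6694, -0.1697, 0.2964] [0.0, 0.0004, 0.0003]
```

View pics/s7z.png

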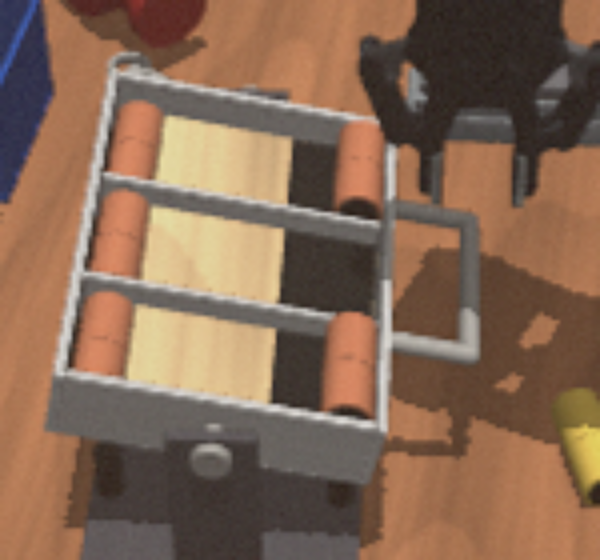

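The board is parked, three couplings are in the pockets, and the two spares are in the channel. Next, the tally bar.

>>> {"api": "jog_arm", "payload": {"plan": [[[-0.06,-0.02,0,0,0,0],[-0.15,-0.05,0,0,0,0],[-0.25,-0.08,0,0,0,0],[-0.35,-0.1,0.01,0,0,0],[-0.45,-0.12,0.03,0,0,0],[-0.55,-0.145,0.07,0,0,0],[-0.62,-0.16,0.1,0,0,0],[-0.67,-0.17,0.14,0,0,0],[-0.67,-0.17,0.17,0,0,0],[-0.67,-0.17,0.18,0,0,0]]], "jaw": 0}}

```text
clock: 23.75
tool_pos: [430.3, -308.4, 169.2]
tcp_rot: [0.659, 0.752, -0.002, -0.004]
wrist_force: [-0.2, 0.2, -0.5]
opening: -0.002
grip_force: 0.0
```

>>> {"api": "jog_arm", "payload": {"plan": [[[0,0,0.03,0,0,0],[0,0,0.06,0,0,0],[0,0,0.06,0,0,0],[0,0,0.06,0,0,0],[0,0,0.06,0,0,0],[0,0,0.06,0,0,0],[0,0,0.06,0,0,0],[0,0,0.06,0,0,0],[0,0,0.06,0,0,0],[0,0,0.06,0,0,0]]]}}

```text
clock: 24.75
tool_pos: [430.4, -309.1, 146.1]
tcp_rot: [0.659, 0.752, -0.002, -0.003]
wrist_force: [-0.2, -0.8, -0.7]
opening: -0.001
grip_force: 0.0
```

```bash
python3 -c "
from h import *
w=grab('wrist','w8.png')
c=np.array([432.6,-309.4,46]);u=np.array([np.cos(.121),np.sin(.121),0]);v=np.array([-u[1],u[0],0])
print([proj(w,c+i*90*u+j*18*v).round().tolist() for i,j in((1,1),(1,-1),(-1,-1),(-1,1),(0,0))])
go(((432.6,-309.4,120),PSI,0),((432.6,-309.4,109),PSI,0))"
```

```text
[[486.0, 209.0], [476.0, 267.0], [170.0, 263.0], [163.0, 205.0], [324.0, 237.0]]
t 24.8 p [ 430.4 -309.   146.1] F [-0.1 -0.   1.1] op 0.001
[-0.0016, 0.0057, 0.0653] [-0.0011, -0.0001, 0.0002]
[-0.0017, 0.0059, 0.0928] [-0.0011, -0.0001, 0.0002]
```

View pics/w8.png

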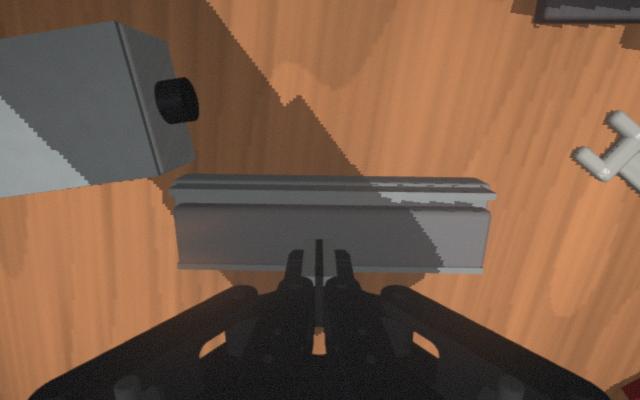

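Wrist view: the bar's top face spans columns 177–487, centre ~332 against the predicted 324, so I'll aim 4 mm further along it. Then press.

>>> {"api": "jog_arm", "payload": {"plan": [[[0,0.008,0.01,-0.001,0,0],[-0.002,0.016,0.03,-0.001,0,0],[-0.002,0.016,0.05,-0.001,0,0],[-0.002,0.016,0.06,-0.001,0,0],[-0.002,0.016,0.068,-0.001,0,0],[-0.002,0.016,0.074,-0.001,0,0],[-0.002,0.016,0.08,-0.001,0,0],[-0.002,0.016,0.085,-0.001,0,0],[-0.002,0.016,0.088,-0.001,0,0],[-0.002,0.016,0.088,-0.001,0,0]]]}}

```text
clock: 25.8
tool_pos: [436.6, -308.9, 110.9]
tcp_rot: [0.659, 0.752, 0.0, -0.001]
wrist_force: [-1.5, 2.7, 5.3]
opening: -0.002
grip_force: 2.5
```

>>> {"api": "jog_arm", "payload": {"plan": [[[0,0,0.001,0,0,0],[0,0,0.002,0,0,0],[0,0,0.003,0,0,0],[0,0,0.004,0,0,0],[0,0,0.004,0,0,0],[0,0,0.004,0,0,0],[0,0,0.004,0,0,0],[0,0,0.004,0,0,0],[0,0,0.004,0,0,0],[0,0,0.004,0,0,0]]]}}

```text
clock: 26.8
tool_pos: [436.7, -308.9, 110.4]
tcp_rot: [0.659, 0.752, 0.0, -0.0]
wrist_force: [-5.0, 5.4, 15.4]
opening: 0.006
grip_force: 7.8
```

The bar is on its stop at 15 N. Release straight up.

>>> {"api": "jog_arm", "payload": {"plan": [[[0,0,-0.01,0,0,0],[0,0,-0.03,0,0,0],[0,0,-0.06,0,0,0],[0,0,-0.1,0,0,0],[0,0,-0.15,0,0,0],[0,0,-0.2,0,0,0],[0,0,-0.25,0,0,0],[0,0,-0.25,0,0,0],[0,0,-0.25,0,0,0],[0,0,-0.25,0,0,0]]]}}

```text
clock: 27.8
tool_pos: [436.5, -308.8, 208.3]
tcp_rot: [0.659, 0.752, 0.0, -0.001]
wrist_force: [1.0, 0.0, -0.8]
opening: 0.003
grip_force: 0.0
```

```bash
python3 -c "
from h import *
s=status.state();print(s['tool_pos'],s['wrist_force'],s['clock'])
print(finish_job())"
```

```text
[ 436.45717086 -308.81884651  208.3201459 ] [ 1.00185968  0.04835861 -0.81898882] 27.8
the job is handed in; nothing more can be done
None
```

I handed the job in at 27.8 s: the stray went into the middle lane, each pocket holds one coupling with both spares back in the channel and the board parked, and the tally bar was pressed to its stop near its centre and released (I took no pictures after the press).

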